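Count to the third lane and slide the cap in

ROBOT

A 6-joint arm with a two-finger parallel gripper is mounted at the origin on the work surface; the furniture and walls round the work are solid. World frame = base frame: x ahead of the robot, y to its left, z up, the work surface at z = 0. Lengths are in m, angles in rad, forces in N, time in s.
With the tool pointing down it reaches from about 0.35 to 0.8 m from the base axis. Payload 7.3 kg.
Tool frame: the origin (TCP) lies at the very end of the fingers, on their centre line; the grasp point (between the pads) lies 19 mm behind it (bot.hold_point_z is the distance from the TCP to the grasp point, in m); z points along the fingers, y is the line along which they close (so a half turn about z gives the same grasp; the last joint's range is limited). The gripper opens to 85 mm and grips with 20 to 120 N. Pads are 22 mm wide; open, the fingers measure 114 mm over their backs; the gripper's body (76 mm by 85 mm) begins 54 mm behind the grasp point. The pads swing forward as they close: fully open they stand 13 mm farther back than shut.
Start: joints at [-1.331, 0.342, 1.524, -0, 1.275, -0.146], TCP at [0.198, -0.486, 0.231] pointing down, gripper open.
Joint ranges: [-2.53, 2.53], [-0.77, 2.02], [0.04, 2.7], [-1, 4.14], [0.28, 2.66], [-3.11, 3.11]. Speed limits (rad/s): [2.57, 2.57, 3.14, 3.14, 3.14, 3.14].

INTERFACE

Orientations are given as a unit quaternion [w, x, y, z].
In Python, from station import bot gives the robot as it stands.
- The arm moves only by the tool send_rows, never from a script. Its argument "rows" is a list that holds one entry, the list of rows, each a list of 5 numbers: the shift along the world's x, y, z in mm, then the turn about the world's z in rad, then the finger opening in mm, from 0 to 85.4. In form: [[[x, y, z, roll, jaw], ...]]. A call has 1 to 20 rows; each row is the pose to reach, as a shift and turn from the pose commanded when the call began; what a row does not reach only later rows make up. A row lasts 1/10 s, in which the tool goes at most 50 mm and 8.59 degrees, less where a joint would pass 70% of its speed; a pose out of reach is approached as far as the arm can. A call with a gripper value outside its range is refused whole. The fingers move at their own pace and stop on an object; "grip_force" is the grip in N (left out, the last holds). Time passes only in rows, so rows that repeat a pose let the fingers close. It gives the time, the measured TCP pose, the force, the opening and the grip force at its end, in the units of the state.
- bot.state(): the state, without advancing time (a new reading comes with each control period).
- bot.grab_frame(name): name is "side" or "top" or "wrist"; returns the picture (420x560x3 uint8, red, green, blue); there is no depth.
- bot.get_calibration(name): a dict with "vertical_fov" (degrees; the focal length in pixels is half the picture's height over the tangent of half this angle, whatever the lens; pixels are square), "cx", "cy" (the principal point, pixels), "dist_coeffs" ([k1, k2, p1, p2, k3] as OpenCV has them; the pictures are not rectified), "extrinsics" (4x4, takes a point from camera to world coordinates). Camera axes: x right, y down, z forward; pixel columns grow to the right and rows downward; lengths in m; the calibration is good to about 2 mm. A picture is of the moment at which its call begins: read the wrist's pose just before it. get_calibration takes no time and is no camera call; for the wrist camera it gives the pose at the moment of the call.
- bot.sign_off(): hands the job in; it is judged then, once.
The state is a dict: "time": time; "qpos": joint angles; "joint_velocities": joint speeds; "joint_efforts": joint torques, N m; "ee_pos": TCP position; "orientation": TCP orientation; "ft_force": force on the tool from outside, world axes, zero at the start; "torque": the same for the moment, N m; "width": finger opening in m; "grasp_force": force on a finger pad.
Only numpy, scipy, OpenCV 4.12 (cv2) and the standard library are available. Lean on these libraries where they do the work, as an engineer would, in place of code of your own. Each camera call takes 0.05 s, during which the arm holds its last target. There are 200 camera calls.

TASK

Starting at the end of the rack with the knobbed post, run a fingertip along the rail and flick the springy tabs of the first, second and third lanes in turn, leaving the fourth tab alone. Then push the loose cap that stands in front of the rack along the table into that third lane until it is fully home against the rail; only push it, never lift or tip it. Leave the caps already in the rack, the cartridge and the tin where they are.

Things in the scene. Friction and masses are not known exactly. Their poses are not given: they have to be found in the camera images.
- rack: fixed four-lane comb rack, 316 mm wide, 74 mm deep. Origin on the table, in the middle of the lane mouths; x runs into the lanes (away from the robot), y to the left, z up. Five grey dividers 6 mm thick, 30 mm tall, from x = 0.002 to 0.048 at y = 0, +-0.076, +-0.152. The four lanes between are 70 mm wide, centred at y = 0.114, 0.038, -0.038, -0.114, with the bare table as floor.
- rail_edge (a point): middle of the upper front edge of the aluminium rail (rack x = 0.048, y = 0, z = 0.045 m). The rail runs across the back of the whole rack, x = 0.048 to 0.074, 45 mm tall; its front face is the back stop of the lanes, and one springy tab stands on it behind each lane.
- index_post: steel post with a round black knob 28 mm in diameter, 60 mm tall in all, fixed on the table at one end of the rail (rack x = 0.061, y = +0.174 or -0.174, either end). It marks the end from which lanes are counted. Origin at the centre of its underside.
- end_foot: low round steel foot, 30 mm diameter, 11 mm tall, fixed at the other end of the rail, without knob. Origin at the centre of its underside.
- tab_a (a joint): white springy tab, 24 mm along rack x, 4 mm along y, standing 38 mm up from its hinge on the rail (hinge along rack x, at rack x = 0.061, y = +0.114, z = 0.045 m). Value in rad: 0 upright, positive bent toward rack -y, up to 1.4 either way; 0.1 N m/rad, 1 to 3 N at a fingertip; springs upright once the finger has slid over it.
- tab_b (a joint): white springy tab, 24 mm along rack x, 4 mm along y, standing 38 mm up from its hinge on the rail (hinge along rack x, at rack x = 0.061, y = +0.038, z = 0.045 m). Value in rad: 0 upright, positive bent toward rack -y, up to 1.4 either way; 0.1 N m/rad, 1 to 3 N at a fingertip; springs upright once the finger has slid over it.
- tab_c (a joint): white springy tab, 24 mm along rack x, 4 mm along y, standing 38 mm up from its hinge on the rail (hinge along rack x, at rack x = 0.061, y = -0.038, z = 0.045 m). Value in rad: 0 upright, positive bent toward rack -y, up to 1.4 either way; 0.1 N m/rad, 1 to 3 N at a fingertip; springs upright once the finger has slid over it.
- tab_d (a joint): white springy tab, 24 mm along rack x, 4 mm along y, standing 38 mm up from its hinge on the rail (hinge along rack x, at rack x = 0.061, y = -0.114, z = 0.045 m). Value in rad: 0 upright, positive bent toward rack -y, up to 1.4 either way; 0.1 N m/rad, 1 to 3 N at a fingertip; springs upright once the finger has slid over it.
- tab_a_top (a point): middle of the upper edge of tab_a when upright (rack x = 0.061, y = +0.114, z = 0.083 m); fixed to the rack, it does not follow the bent tab.
- tab_b_top (a point): middle of the upper edge of tab_b when upright (rack x = 0.061, y = +0.038, z = 0.083 m); fixed to the rack, it does not follow the bent tab.
- tab_c_top (a point): middle of the upper edge of tab_c when upright (rack x = 0.061, y = -0.038, z = 0.083 m); fixed to the rack, it does not follow the bent tab.
- tab_d_top (a point): middle of the upper edge of tab_d when upright (rack x = 0.061, y = -0.114, z = 0.083 m); fixed to the rack, it does not follow the bent tab.
- loose_cap: the blue ring cap that stands by itself on the table in front of the rack: 62 mm diameter at its widest contact (64 mm overall), 28 mm tall, 20 to 45 g, solid to the touch. Origin at the centre of its underside. Home against the rail its centre lies at rack x = 0.017, so that 14 mm of it still stick out of the lane mouth.
- stock_cap_left: blue ring cap, 64 mm diameter, 28 mm tall, loose, already home in the left end lane of the rack (rack y = +0.114); to be left there. Origin at the centre of its underside.
- stock_cap_right: blue ring cap, 64 mm diameter, 28 mm tall, loose, already home in the right end lane of the rack (rack y = -0.114); to be left there. Origin at the centre of its underside.
- cartridge: cream filter cartridge with a black ring, 45 mm diameter, 72 mm tall, standing loose to the left of the work; a bystander. Origin at the centre of its underside.
- tin: open grey tin of black rings, 68 mm diameter, 22 mm tall, loose, to the right of the work; a bystander. Origin at the centre of its underside.
There are look-alikes about, which are no part of the job. Leave any turquoise look-alike of the loose_cap alone.

How it is judged:
On the way, in this order (a step that is already met when the one before it is completed fails the run):
1. the first tab from the knobbed post is bent by more than 0.3 rad (((y of index_post in the frame of rack above 0 m and (value of joint tab_a above 0.3 rad or value of joint tab_a below -0.3 rad)) or (y of index_post in the frame of rack below 0 m and (value of joint tab_d above 0.3 rad or value of joint tab_d below -0.3 rad)))), for 0.03 s.
2. then the second tab is bent by more than 0.3 rad (((y of index_post in the frame of rack above 0 m and (value of joint tab_b above 0.3 rad or value of joint tab_b below -0.3 rad)) or (y of index_post in the frame of rack below 0 m and (value of joint tab_c above 0.3 rad or value of joint tab_c below -0.3 rad)))), for 0.03 s.
3. then the third tab is bent by more than 0.3 rad (((y of index_post in the frame of rack above 0 m and (value of joint tab_c above 0.3 rad or value of joint tab_c below -0.3 rad)) or (y of index_post in the frame of rack below 0 m and (value of joint tab_b above 0.3 rad or value of joint tab_b below -0.3 rad)))), for 0.03 s.
4. then the loose cap is pushed home in the third lane (x of loose_cap in the frame of rack between 0.013 and 0.022 m and height (world z) of loose_cap below 0.004 m and angle between loose_cap's own z axis and vertical below 0.1 rad and ((y of index_post in the frame of rack above 0 m and y of loose_cap in the frame of rack between -0.046 and -0.03 m) or (y of index_post in the frame of rack below 0 m and y of loose_cap in the frame of rack between 0.03 and 0.046 m))), for 0.1 s.
At the end, for the whole second after the job is handed in: The loose cap lies flat on the table in the third lane from the knobbed post, its centre within 8 mm of the lane's middle and within 4 mm of home against the rail, at rest; the other caps, the cartridge and the tin are within 15 mm of where they were (all of step 4 and linear speed of loose_cap below 0.01 m/s and distance of each of stock_cap_left, stock_cap_right, cartridge, tin from where it was at the start of the episode below 0.015 m); the robot touches nothing.
It fails at once if the fourth tab is bent by more than 0.3 rad ((y of index_post in the frame of rack above 0 m and (value of joint tab_d above 0.3 rad or value of joint tab_d below -0.3 rad)) or (y of index_post in the frame of rack below 0 m and (value of joint tab_a above 0.3 rad or value of joint tab_a below -0.3 rad))).
It fails at once if the loose cap is lifted more than 12 mm or tipped more than 0.35 rad (height (world z) of loose_cap above 0.012 m or angle between loose_cap's own z axis and vertical above 0.35 rad).
It fails at once if a cap in the rack, the cartridge or the tin is moved by more than 15 mm (distance of any of stock_cap_left, stock_cap_right, cartridge, tin from where it was at the start of the episode above 0.015 m).
It also fails if it takes over 54 s, if anything falls off the work surface, if the arm or the gripper's body presses on something with over 40 N, if the wrist force passes 120 N, or if a joint passes its speed limit or range.

## Working session

There is one attempt and no reset: what is moved stays moved. The work goes in short steps, Python scripts to look and compute and a tool call to move; the robot and the scene stay as the last step left them, time stands still between calls to the robot, and variables do not carry over. Pictures are saved under pics/ and viewed, at most 10 in all, crops included, and the job is handed in when it is done.

Besides the shell and the picture viewer there is one more tool, called by a JSON object that holds its "api" and its "payload", one argument or row to a line. send_rows: Moves the arm, as the interface text tells. Its arguments: {"type":"object","properties":{"rows":{"type":"array"},"grip_force":{"type":"number"}},"required":["rows"]}

```bash
mkdir -p pics
cat > h.py <<'E'
from station import bot
import numpy as np, cv2
def ray(c,uv):
    f=210/np.tan(np.radians(c["vertical_fov"]/2)); K=np.array([[f,0,c["cx"]],[0,f,c["cy"]],[0,0,1]])
    p=cv2.undistortPoints(np.array(uv,float).reshape(-1,1,2),K,np.array(c["dist_coeffs"],float)).reshape(-1,2)
    E=np.array(c["extrinsics"]); d=np.c_[p,np.ones(len(p))]@E[:3,:3].T
    return E[:3,3],d
def onz(c,uv,z):
    o,d=ray(c,uv); return o+d*((z-o[2])/d[:,2])[:,None]
def proj(c,P):
    f=210/np.tan(np.radians(c["vertical_fov"]/2)); K=np.array([[f,0,c["cx"]],[0,f,c["cy"]],[0,0,1]])
    W=np.linalg.inv(np.array(c["extrinsics"]))
    return cv2.projectPoints(np.array(P,float),cv2.Rodrigues(W[:3,:3])[0],W[:3,3],K,np.array(c["dist_coeffs"],float))[0].reshape(-1,2)
E
python3 - <<'E'
from h import *
for n in("top","side"):
    im=bot.grab_frame(n); cv2.imwrite(f"pics/{n}0.png",im[:,:,::-1])
    c=bot.get_calibration(n); print(n,np.round(np.array(c["extrinsics"]),3).tolist(),c["vertical_fov"],c["dist_coeffs"])
s=bot.state();print(s["time"],s["ee_pos"],s["orientation"],s["width"])
E
```

```text
top [[-0.027, -0.992, 0.121, 0.366], [-1.0, 0.028, 0.003, -0.017], [-0.006, -0.12, -0.993, 1.271], [0.0, 0.0, 0.0, 1.0]] 44.55714256182158 [-0.01785575  0.          0.          0.          0.        ]
side [[-0.997, -0.043, 0.061, 0.444], [-0.075, 0.62, -0.781, 1.009], [-0.004, -0.784, -0.621, 0.869], [0.0, 0.0, 0.0, 1.0]] 43.42385567666223 [-0.10480371  0.          0.          0.          0.        ]
0.1 [ 0.19749738 -0.48604141  0.2306991 ] [-7.01120481e-04  9.81450124e-01  1.91716360e-01 -2.94180347e-05] 0.08535531462480467
```

View pics/top0.png

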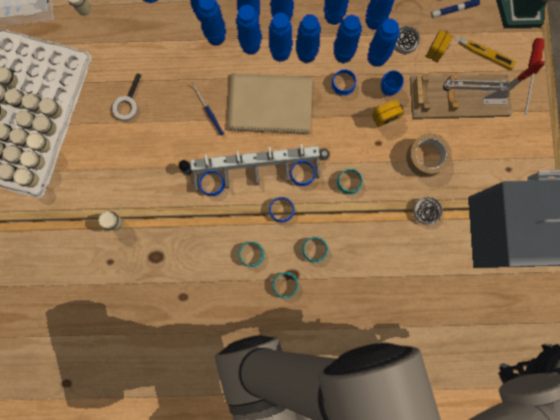

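View pics/side0.png

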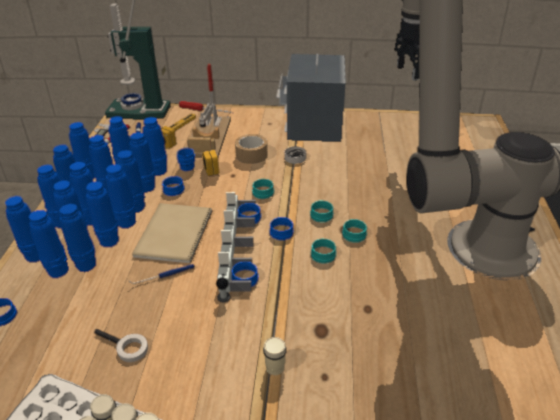

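The top view shows the rack running from about (190,165) to (325,153), with stock caps at (210,183) and (302,173). The only blue ring by itself in front of the rack is at (281,209). The rings at (349,181), (315,249), (251,254) and (286,285) are turquoise look-alikes, and the blue ring at (344,82) is behind the rack. The knob seems to be at the left end, (184,167). I'll confirm that in an enlarged crop.

Run:
```python
import cv2,numpy as np
a=cv2.imread("pics/top0.png")[135:230,170:370]; b=cv2.imread("pics/side0.png")[175:305,190:390]
a=cv2.resize(a,None,fx=4,fy=4,interpolation=cv2.INTER_CUBIC)[:300+80]
b=cv2.resize(b,None,fx=4,fy=4,interpolation=cv2.INTER_CUBIC)
cv2.imwrite("pics/ctop.png",a);cv2.imwrite("pics/cside.png",b)
```

```text
(no output)
```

View pics/ctop.png

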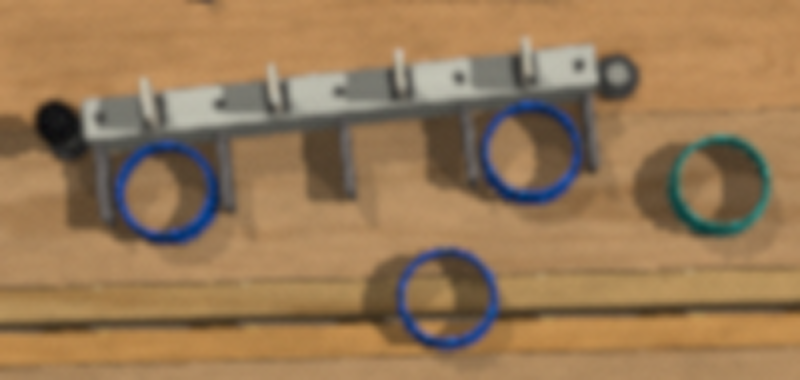

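View pics/cside.png

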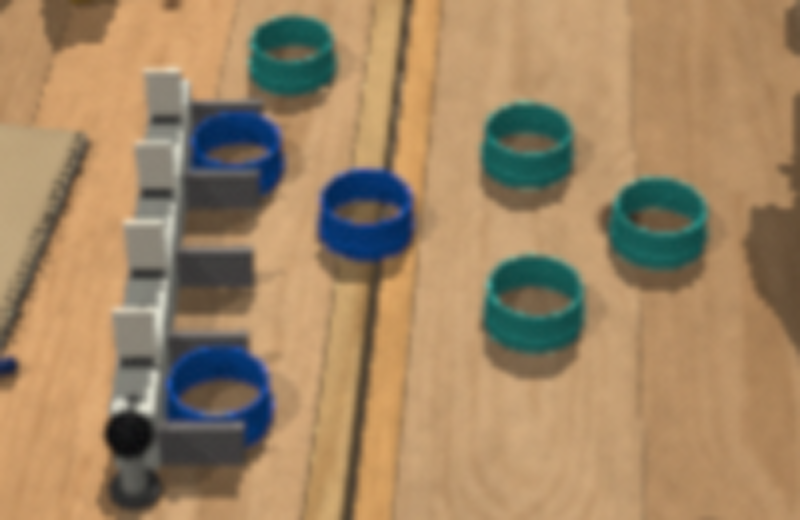

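The crops confirm it. The black knob is at the left (+y) end, at (184,166), and the plain foot is at (324,154). Lane 3 is therefore the empty lane at rack y = -0.038, between the dividers at about (257,177) and (288,172). The loose cap is the blue ring at (281,209), and it's the only blue one in front of the rack; its neighbours are turquoise. Next I'll measure.

Run:
```python
from h import *
im=cv2.imread("pics/top0.png"); c=bot.get_calibration("top"); hsv=cv2.cvtColor(im,cv2.COLOR_BGR2HSV)
def cap(im,c,lo,hi,u,v,r=22):
    m=cv2.inRange(cv2.cvtColor(im,cv2.COLOR_BGR2HSV),lo,hi); k=np.zeros_like(m); cv2.circle(k,(u,v),r,255,-1); m&=k
    cs=cv2.findContours(m,0,2)[0]; h=cv2.convexHull(np.vstack([x for x in cs if len(x)>3]))
    P=onz(c,h.reshape(-1,2),0.028)[:,:2]
    (x,y),r=cv2.minEnclosingCircle((P*1000).astype(np.float32)); return np.array([x,y])/1000,r
for n,u,v in(("L",210,183),("R",302,173),("loose",281,209)):
    p,r=cap(im,c,(105,120,50),(130,255,255),u,v); print(n,p,r)
    if n=="L":L=p
    if n=="R":R=p
for n,u,v in(("t1",315,249),("t2",251,254),("t3",349,181)):
    print(n,cap(im,c,(75,90,40),(100,255,255),u,v))
d=(L-R);ln=np.linalg.norm(d);ey=d/ln;ex=np.array([ey[1],-ey[0]]);o=(L+R)/2-0.017*ex
print("span",ln,"yaw",np.arctan2(ex[1],ex[0]),"origin",o)
W=lambda x,y,z:[*(o+x*ex+y*ey),z]
pts=[W(.061,y,.083) for y in(.114,.038,-.038,-.114)]+[W(.061,.174,.053),W(.061,-.174,.011),W(.048,0.158,.045),W(.048,-.158,.045),W(.074,.158,.045),W(.074,-.158,.045)]+[W(.002,y,.03) for y in(.152,.076,0,-.076,-.152)]
print(np.round(np.array(pts),4).tolist())
for n in("top","side"):
    i=cv2.imread(f"pics/{n}0.png"); q=proj(bot.get_calibration(n),pts)
    x0,y0,x1,y1=(170,130,370,230) if n=="top" else (190,175,390,305)
    z=cv2.resize(i[y0:y1,x0:x1],None,fx=4,fy=4,interpolation=cv2.INTER_CUBIC)
    for a in q: cv2.drawMarker(z,tuple(int(t) for t in ((a-[x0,y0]+.5)*4)),(0,0,255),cv2.MARKER_CROSS,9,1)
    cv2.imwrite(f"pics/o{n}.png",z)
# bystanders
for n,u,v,z in(("cart",109,220,.0),("tin",428,210,.022),("cart top",107,217,.072)): print(n,onz(c,[[u,v]],z))
a=cv2.imread("pics/otop.png");b=cv2.imread("pics/oside.png")
cv2.imwrite("pics/o.png",cv2.resize(np.vstack([a,b[:520]]),(600,600*920//800))[:600])
```

```text
L [0.60443738 0.14889511] 32.20761489868164
R [ 0.62339545 -0.07534584] 31.681921005249023
loose [ 0.53293579 -0.02255629] 30.186203002929688
t1 (array([ 0.43321445, -0.09990193]), 29.76742172241211)
t2 (array([0.42576968, 0.05464085]), 30.02461814880371)
t3 (array([ 0.59821387, -0.19116931]), 30.806194305419922)
span 0.2250409134382872 yaw 0.08434272779525177 origin [0.59697684 0.03534251]
[[0.6482, 0.1541, 0.083], [0.6546, 0.0783, 0.083], [0.661, 0.0026, 0.083], [0.6674, -0.0731, 0.083], [0.6431, 0.2139, 0.053], [0.6724, -0.1329, 0.011], [0.6315, 0.1968, 0.045], [0.6581, -0.1181, 0.045], [0.6574, 0.199, 0.045], [0.684, -0.1159, 0.045], [0.5862, 0.187, 0.03], [0.5926, 0.1112, 0.03], [0.599, 0.0355, 0.03], [0.6054, -0.0402, 0.03], [0.6118, -0.1159, 0.03]]
cart [[0.5217795 0.4104566 0.       ]]
tin [[ 0.52193591 -0.38225408  0.022     ]]
cart top [[0.52021537 0.39110928 0.072     ]]
```

View pics/otop.png

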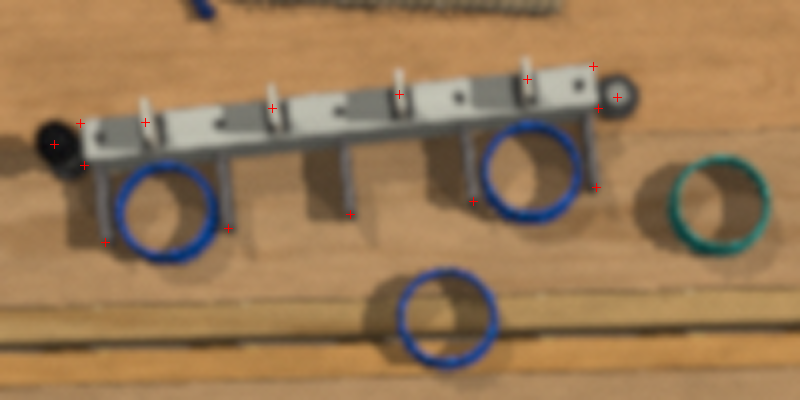

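The rack model fits the picture: the predicted points land within about 1–2 pixels on the knob, foot, dividers and tabs. The rack yaw is 0.084 rad. I'll move above the start of the sweep, at rack (0.061, 0.138), with the fingers shut.

{"api": "send_rows", "payload": {
  "rows": [
    [[448,664,0,-0.302,0],[448,664,0,-0.302,0],[448,664,0,-0.302,0],[448,664,0,-0.302,0],[448,664,0,-0.302,0],[448,664,0,-0.302,0],[448,664,0,-0.302,0],[448,664,0,-0.302,0],[448,664,0,-0.302,0],[448,664,0,-0.302,0],[448,664,0,-0.302,0],[448,664,0,-0.302,0],[448,664,0,-0.302,0],[448,664,0,-0.302,0],[448,664,0,-0.302,0],[448,664,0,-0.302,0],[448,664,0,-0.302,0],[448,664,0,-0.302,0],[448,664,0,-0.302,0],[448,664,0,-0.302,0]]
  ]
}}

```text
time: 2.1
ee_pos: [0.6452, 0.1762, 0.2318]
orientation: [0.0, 0.999, 0.041, -0.0]
ft_force: [0.1, 0.3, 0.3]
width: -0.0001
grasp_force: 0.0
```

{"api": "send_rows", "payload": {
  "rows": [
    [[1,2,-40,0,0],[1,2,-80,0,0],[1,2,-115,0,0],[1,2,-140,0,0],[1,2,-155,0,0],[1,2,-165,0,0],[1,2,-165,0,0]]
  ]
}}

```text
time: 2.8
ee_pos: [0.6464, 0.179, 0.066]
orientation: [0.0, 0.999, 0.042, -0.0]
ft_force: [-1.0, -0.3, -0.5]
width: -0.0002
grasp_force: 0.0
```

Run:
```python
from h import *
s=bot.grab_frame("side")[175:305,190:390,::-1]; t=bot.grab_frame("top")[130:230,150:350,::-1]
f=lambda a:cv2.resize(a,None,fx=2.6,fy=2.6,interpolation=cv2.INTER_CUBIC)
cv2.imwrite("pics/s1.png",np.vstack([f(s),f(t)]))
print(bot.state()["ee_pos"])
```

```text
[0.64739743 0.17942511 0.06776757]
```

View pics/s1.png

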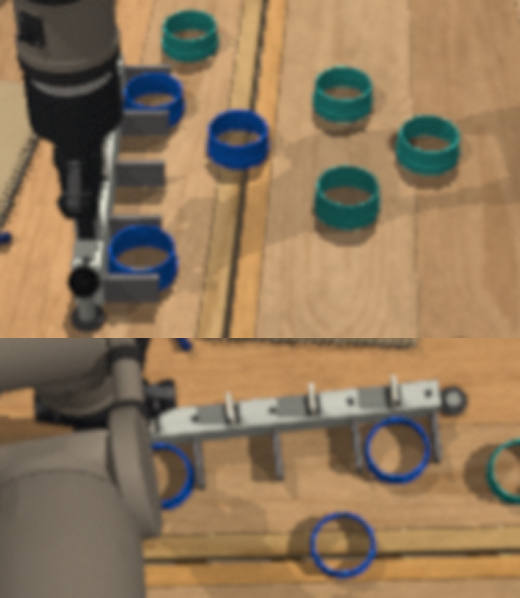

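The fingertip is at the knob end, just above the rail at z = 66 mm, and hasn't touched tab 1. I'll sweep towards rack -y and lift before reaching the fourth tab.

{"api": "send_rows", "payload": {
  "rows": [
    [[1,-17,0,0,0],[3,-34,0,0,0],[4,-50,0,0,0],[6,-67,0,0,0],[7,-84,0,0,0],[8,-100,0,0,0],[10,-117,0,0,0],[11,-134,0,0,0],[13,-150,0,0,0],[14,-167,0,0,0],[15,-184,0,0,0],[17,-200,0,0,0],[18,-210,0,0,0],[18,-217,0,0,0],[18,-217,0,0,0],[18,-217,30,0,0],[18,-217,80,0,0]]
  ]
}}

```text
time: 4.6
ee_pos: [0.6621, -0.0367, 0.143]
orientation: [-0.001, 0.999, 0.042, -0.004]
ft_force: [1.0, -0.8, 0.1]
width: -0.0004
grasp_force: 0.0
```

{"api": "send_rows", "payload": {
  "rows": [
    [[-40,2,0,0,36],[-80,4,0,0,36],[-120,6,0,0,36],[-160,8,0,0,36],[-187,10,0,0,36],[-187,10,0,0,36],[-187,10,-30,0,36],[-187,10,-60,0,36],[-187,10,-80,0,36],[-187,10,-80,0,36]]
  ]
}}

```text
time: 5.6
ee_pos: [0.4766, -0.0269, 0.0641]
orientation: [-0.001, 0.999, 0.042, -0.002]
ft_force: [-0.6, 0.5, -1.1]
width: 0.036
grasp_force: 0.0
```

Run:
```python
from h import *
t=bot.grab_frame("side")[165:285,190:390,::-1]
w=bot.grab_frame("wrist")[:,:,::-1]
cv2.imwrite("pics/w2.png",np.vstack([cv2.resize(t,None,fx=2.4,fy=2.4),cv2.resize(w,(400,300)).repeat(1,0) if 0 else cv2.copyMakeBorder(cv2.resize(w,(400,300)),0,0,0,80,0)]))
s=bot.state();o=np.array([.59698,.03534]);e=np.array([.99645,.08424])
d=s["ee_pos"][:2]-o;print(s["ee_pos"],s["width"],d@e,-d[0]*e[1]+d[1]*e[0])
```

```text
[ 0.47834259 -0.02735809  0.06655829] 0.03621035059226028 -0.12349793615600133 -0.05248149425557463
```

View pics/w2.png

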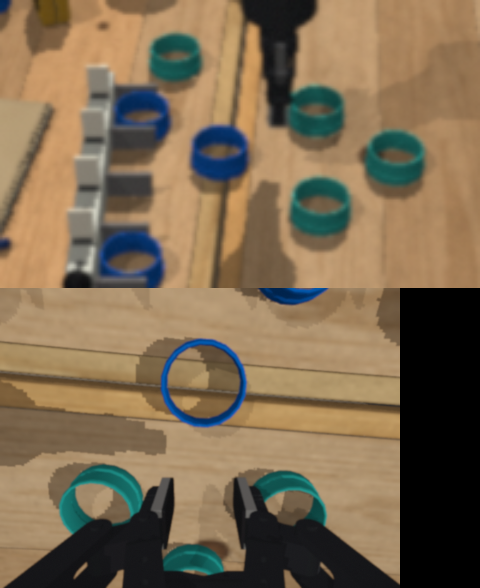

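All four tabs are upright again. In the wrist view the fingers sit centred behind the loose blue ring, and they clear the turquoise rings. Next I'll lower the fingers and push.

{"api": "send_rows", "payload": {
  "rows": [
    [[0,0,-30,0,36],[0,0,-50,0,36],[0,0,-58,0,36],[0,0,-58,0,36],[9,0,-58,0,36],[17,1,-58,0,36],[25,5,-58,0,36],[32,9,-58,0,36],[40,12,-58,0,36],[48,16,-58,0,36],[56,19,-58,0,36],[64,20,-58,0,36],[71,21,-58,0,36],[79,21,-58,0,36],[86,22,-58,0,36],[91,22,-58,0,36],[91,22,-58,0,36]]
  ]
}}

```text
time: 7.4
ee_pos: [0.5693, -0.0055, 0.0083]
orientation: [0.0, 0.999, 0.042, 0.0]
ft_force: [-0.5, 1.2, -0.6]
width: 0.0358
grasp_force: 0.0
```

Run:
```python
from h import *
t=bot.grab_frame("side")[165:285,190:390,::-1]
w=bot.grab_frame("wrist")[:,:,::-1]
cv2.imwrite("pics/w3.png",np.vstack([cv2.resize(t,None,fx=2.4,fy=2.4),cv2.copyMakeBorder(cv2.resize(w,(400,300)),0,0,0,80,0)]))
s=bot.state();o=np.array([.59698,.03534]);e=np.array([.99645,.08424])
d=s["ee_pos"][:2]-o;print(s["ee_pos"],s["ft_force"],d@e,-d[0]*e[1]+d[1]*e[0])
```

```text
[ 0.56837987 -0.00546175  0.00818536] [0.16106634 0.47052488 0.33031357] -0.03193573862985435 -0.03824763040120365
```

View pics/w3.png

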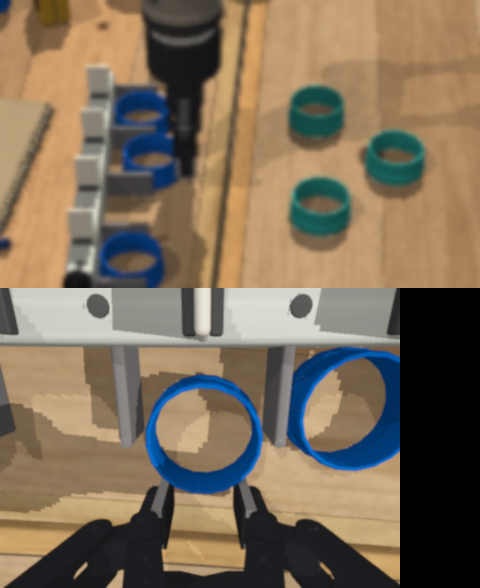

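The cap is centred in lane 3, between the dividers at wrist (125,395) and (283,395), with roughly 10 mm to go. I'll push on slowly and watch the force.

{"api": "send_rows", "payload": {
  "rows": [
    [[4,0,0,0,36],[8,1,0,0,36],[10,1,0,0,36],[11,1,0,0,36],[11,1,0,0,36]]
  ]
}}

```text
time: 8.0
ee_pos: [0.5797, -0.0044, 0.0083]
orientation: [0.0, 0.999, 0.042, 0.0]
ft_force: [0.1, 0.2, -0.4]
width: 0.0364
grasp_force: 0.0
```

{"api": "send_rows", "payload": {
  "rows": [
    [[1,0,0,0,36],[1,0,0,0,36]]
  ]
}}

```text
time: 8.2
ee_pos: [0.5806, -0.0044, 0.0083]
orientation: [0.0, 0.999, 0.042, -0.0]
ft_force: [0.1, -0.2, 0.4]
width: 0.0356
grasp_force: 0.0
```

{"api": "send_rows", "payload": {
  "rows": [
    [[1,0,0,0,36],[2,0,0,0,36],[2,0,0,0,36]]
  ]
}}

```text
time: 8.5
ee_pos: [0.5828, -0.0044, 0.0083]
orientation: [0.0, 0.999, 0.042, 0.0]
ft_force: [0.5, -0.3, 0.2]
width: 0.0358
grasp_force: 0.0
```

Run:
```python
from h import *
w=bot.grab_frame("wrist")[:,:,::-1]
cv2.imwrite("pics/w4.png",w)
s=bot.state();print(s["ee_pos"],s["ft_force"])
```

```text
[ 0.58267024 -0.00443251  0.008313  ] [0.20369297 0.12528142 0.31255896]
```

View pics/w4.png

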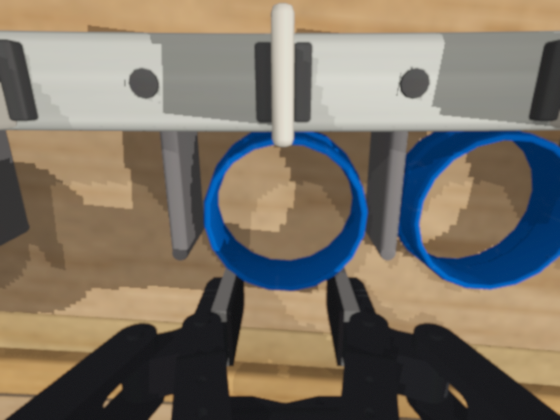

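The loose cap's front edge is at row 290 and the home stock cap's is at 288, so it's almost there. I'll go on 1 mm at a time until contact force shows.

{"api": "send_rows", "payload": {
  "rows": [
    [[1,0,0,0,36],[1,0,0,0,36]]
  ]
}}

```text
time: 8.75
ee_pos: [0.5837, -0.0044, 0.0083]
orientation: [0.0, 0.999, 0.042, 0.0]
ft_force: [0.0, -0.8, -0.3]
width: 0.036
grasp_force: 0.0
```

{"api": "send_rows", "payload": {
  "rows": [
    [[1,0,0,0,36],[1,0,0,0,36]]
  ]
}}

```text
time: 8.95
ee_pos: [0.5846, -0.0044, 0.0083]
orientation: [0.0, 0.999, 0.042, -0.0]
ft_force: [-0.0, 0.8, -0.0]
width: 0.0361
grasp_force: 0.1
```

{"api": "send_rows", "payload": {
  "rows": [
    [[1,0,0,0,36],[1,0,0,0,36]]
  ]
}}

```text
time: 9.15
ee_pos: [0.5848, -0.0044, 0.0082]
orientation: [-0.0, 0.999, 0.042, -0.001]
ft_force: [-3.6, -0.5, 2.4]
width: 0.0355
grasp_force: 1.8
```

```bash
cat > m.py <<'E'
from h import *
o=np.array([.59698,.03534]);e=np.array([.99645,.08424])
def go(n,zr=.028):
    c=bot.get_calibration(n); im=bot.grab_frame(n)[:,:,::-1].copy()
    m=cv2.inRange(cv2.cvtColor(im,cv2.COLOR_BGR2HSV),(105,120,50),(130,255,255))
    W=lambda x,y:o+x*e+y*np.array([-e[1],e[0]])
    for nm,y in(("loose",-.038),("R",-.114),("L",.114)):
        u=proj(c,[[*W(.017,y),.028]])[0]; R=np.linalg.norm(proj(c,[[*W(.017-.036,y),.028]])[0]-u)
        if not(0<u[0]<560 and 0<u[1]<420):continue
        k=np.zeros_like(m); cv2.circle(k,tuple(int(t) for t in u),int(R),255,-1)
        pts=np.argwhere(m&k)[:,::-1]
        P=onz(c,pts,zr)[:,:2]-o; x=P@e; yy=-P[:,0]*e[1]+P[:,1]*e[0]
        print(n,nm,"front edge x %.4f"%np.percentile(x,.5),"y %.4f..%.4f"%tuple(np.percentile(yy,[.5,99.5])))
    return im
if __name__=="__main__":
    go("wrist");s=bot.state();print(s["ee_pos"],s["ft_force"])
E
python3 m.py
```

```text
wrist loose front edge x -0.0079 y -0.0677..-0.0105
wrist R front edge x -0.0086 y -0.1394..-0.0831
[ 0.58484696 -0.00438002  0.00817765] [-3.14653058  0.60274414  1.83329652]
```

The force has risen to 3.6 N and the tool has stopped advancing, so the cap is home. Its front edge is level with the stock cap's. I'll back off straight, lift and check.

{"api": "send_rows", "payload": {
  "rows": [
    [[-5,0,0,0,36],[-20,-2,0,0,36],[-40,-3,0,0,36],[-50,-4,0,0,36],[-50,-4,40,0,36],[-50,-4,90,0,36],[-90,-50,140,0,36],[-130,-90,170,0,36],[-160,-130,190,0,36],[-180,-170,200,0,36],[-190,-210,210,0,36],[-200,-250,210,0,36],[-200,-290,210,0,36],[-200,-290,210,0,36]]
  ]
}}

```text
time: 10.6
ee_pos: [0.385, -0.2993, 0.2191]
orientation: [0.002, 0.999, 0.04, 0.001]
ft_force: [0.3, -0.4, 0.1]
width: 0.0361
grasp_force: 0.0
```

Run:
```python
from m import *
im=go("top"); cv2.imwrite("pics/t5.png",cv2.resize(im[130:240,80:450],None,fx=2.1,fy=2.1,interpolation=cv2.INTER_CUBIC)); print(bot.state()["ft_force"])
```

```text
top loose front edge x -0.0123 y -0.0684..-0.0102
top R front edge x -0.0131 y -0.1429..-0.0845
top L front edge x -0.0130 y 0.0831..0.1431
[-0.1617271  -1.7137462   0.57826877]
```

View pics/t5.png

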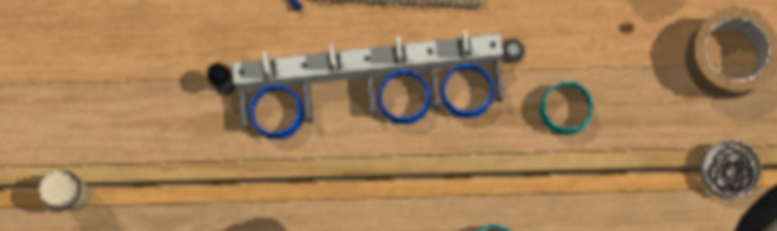

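The loose cap is now in the third lane at crop (404,96). Its front edge is within 1 mm of the two stock caps' and it is centred at y ≈ -0.039. The cartridge, tin and stock caps look undisturbed and the tabs are upright, so I'll hand the job in.

```bash
python3 -c "
from station import bot
print(bot.sign_off())"
```

```text
the job is handed in; nothing more can be done
None
```

The job is handed in at about 10.7 s (no verdict returned): the fingertip swept over the first three tabs from the knobbed end and lifted before the fourth, and the loose cap was pushed home against the rail in the third lane, with everything else looking undisturbed in the last picture.

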